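Load the jar carrier, shut its keeper and hang its shield door

TASK

Put every red-lidded ointment jar upright into a pocket of the blue carrier (one jar to a pocket, any pocket), then swing the red keeper bar shut over them until it snaps home. Then take the orange shield door from its stand, lower both its hinge knuckles fully onto the carrier's two hinge pins, and leave it closed, flat along the front of the carrier. Leave the bottle, the label roll and the beaker at the back where they are.

Things in the scene. Friction and masses are not known exactly. Their poses are not given: they have to be found in the camera images.
- carrier: Fixed blue base plate, 8 mm thick. Origin under it, midway between the pockets; x from its front (door side, towards the robot) to its back, y to its left, z up. It covers x -100 to +78, y -114 to +86 mm. Pockets: 52 mm square inside, floor at z 8, walls 4 mm thick up to z 16. Keeper pivot post at (0, +68), rest post at (0, -68, top z 52), hinge post 16 x 14 mm at (-80, -104), top z 98.
- pocket_1 (a point): Centre of the floor of pocket 1 of the carrier (front left); axes as the carrier's. A jar standing in it has its centre 20 mm above.
- pocket_2 (a point): Centre of the floor of pocket 2 of the carrier (front right); axes as the carrier's. A jar standing in it has its centre 20 mm above.
- pocket_3 (a point): Centre of the floor of pocket 3 of the carrier (back left); axes as the carrier's. A jar standing in it has its centre 20 mm above.
- pocket_4 (a point): Centre of the floor of pocket 4 of the carrier (back right); axes as the carrier's. A jar standing in it has its centre 20 mm above.
- pin_low (a point): Foot of the lower hinge pin (on the carrier at x -80, y -84, z 24 mm). The pin is steel, 8 mm thick, upright, 18 mm long, its upper 8 mm tapering to a point. It stands on a bracket 8 mm thick and 18 mm wide.
- pin_high (a point): Foot of the upper hinge pin, the same, straight above the lower (z 84 mm, tip 102). Its bracket fills z 76 to 84, so the lower knuckle must come in from the side between the lower pin's tip (z 42) and this bracket, then be lowered. The hinge post is on the pins' -y side; their +y and -x sides are open.
- door_shut (a point): The point where the door's grip centre (point door_grip) is when the door hangs fully home and closed; axes as the carrier's. The door's bottom edge then rests on the base plate and its axes agree with the carrier's.
- keeper (a joint): Angle of the red keeper bar about its upright pivot: 0 = shut over the lids' inner edges (pointing to the carrier's -y), 2.2 = open, against its stop; opens clockwise seen from above, by way of the carrier's -x. An over-centre spring keeps it open and resists closing (about 2 N at the knob) until about 0.7 rad, then snaps it shut. Bar 8 mm thick, underside 52 mm above the worktop, 20 mm wide, 46 mm in its middle.
- keeper_pivot (a point): A point on the keeper's upright pivot axis, 60 mm above the worktop. A small spring strut runs from the bar's hub to a post 45 mm behind the pivot (carrier +x), all below 52 mm.
- keeper_knob (a point): Centre of the black upright knob on the keeper bar (16 mm thick, 30 mm tall, from 60 to 90 mm above the worktop), 110 mm from the pivot axis.
- door_grip (a point): Middle of the loose door's black grip rail (14 mm thick along door x, 70 mm long along y, top 15 mm above). Pinch it across its thickness. Door z up, y along it, knuckles on its -y side. Panel 10 x 140 x 100 mm, orange pane in aluminium frame, bottom edge 118 mm below this point. Knuckles: tubes 19 mm outside, 11 mm bore, 14 mm tall, axis at door y -84 mm, undersides 102 and 42 mm below. 160 g.
- knuckle_low (a point): Centre of the bore of the door's lower knuckle, at its underside. Seated, it meets point pin_low.
- knuckle_high (a point): Centre of the bore of the door's upper knuckle, at its underside. Seated, it meets point pin_high.
- stand: Fixed grey slotted stand in which the door starts upright: foot 80 x 130 x 6 mm, two rails up to z = 31 mm with a 13 mm slot between them along its y. The door stands on the foot, 6 mm above the worktop; its axes agree with the stand's. Lift the door 25 mm to clear the rails.
- jar_1_center (a point): Centre of loose jar 1 (20 mm above its underside): white ointment jar with a red screw lid, 45 mm across, 40 mm tall, about 95 g; the lid is its upper 15 mm. It may be absent.
- jar_2_center (a point): Centre of loose jar 2 (20 mm above its underside): white ointment jar with a red screw lid, 45 mm across, 40 mm tall, about 95 g; the lid is its upper 15 mm. It may be absent.
- jar_3_center (a point): Centre of loose jar 3 (20 mm above its underside): white ointment jar with a red screw lid, 45 mm across, 40 mm tall, about 95 g; the lid is its upper 15 mm. It may be absent.
- jar_4_center (a point): Centre of loose jar 4 (20 mm above its underside): white ointment jar with a red screw lid, 45 mm across, 40 mm tall, about 95 g; the lid is its upper 15 mm. It may be absent.
- bottle_center (a point): Bystander: amber bottle with a black cap, 48 mm across, 100 mm tall, loose.
- labels_center (a point): Bystander: roll of white labels, 70 mm across, 36 mm tall, loose.
- beaker_center (a point): Bystander: glass beaker, 74 mm across, 95 mm tall, loose.
Mind the look-alikes: they are no part of the job. Leave any green look-alike of the part that bears jar_2_center alone. Leave any black look-alike of the part that bears jar_1_center alone.

How it is judged:
On the way, in this order (a step that is already met when the one before it is completed fails the run):
1. every jar stands upright in a pocket of the carrier, the keeper still open (x of jar_1_center in the frame of carrier between -0.07 and 0.07 m and y of jar_1_center in the frame of carrier between -0.06 and 0.06 m and z of jar_1_center in the frame of carrier between 0.024 and 0.033 m and angle between each of jar_1_center, jar_2_center, jar_3_center, jar_4_center's own z axis and vertical below 0.12 rad and x of jar_2_center in the frame of carrier between -0.07 and 0.07 m and y of jar_2_center in the frame of carrier between -0.06 and 0.06 m and z of jar_2_center in the frame of carrier between 0.024 and 0.033 m and x of jar_3_center in the frame of carrier between -0.07 and 0.07 m and y of jar_3_center in the frame of carrier between -0.06 and 0.06 m and z of jar_3_center in the frame of carrier between 0.024 and 0.033 m and x of jar_4_center in the frame of carrier between -0.07 and 0.07 m and y of jar_4_center in the frame of carrier between -0.06 and 0.06 m and z of jar_4_center in the frame of carrier between 0.024 and 0.033 m and value of joint keeper above 1 rad), for 0.3 s.
2. the keeper bar is swung shut over the jars (x of jar_1_center in the frame of carrier between -0.07 and 0.07 m and y of jar_1_center in the frame of carrier between -0.06 and 0.06 m and z of jar_1_center in the frame of carrier between 0.024 and 0.033 m and angle between each of jar_1_center, jar_2_center, jar_3_center, jar_4_center's own z axis and vertical below 0.12 rad and x of jar_2_center in the frame of carrier between -0.07 and 0.07 m and y of jar_2_center in the frame of carrier between -0.06 and 0.06 m and z of jar_2_center in the frame of carrier between 0.024 and 0.033 m and x of jar_3_center in the frame of carrier between -0.07 and 0.07 m and y of jar_3_center in the frame of carrier between -0.06 and 0.06 m and z of jar_3_center in the frame of carrier between 0.024 and 0.033 m and x of jar_4_center in the frame of carrier between -0.07 and 0.07 m and y of jar_4_center in the frame of carrier between -0.06 and 0.06 m and z of jar_4_center in the frame of carrier between 0.024 and 0.033 m and value of joint keeper below 0.06 rad), for 0.3 s.
3. both knuckles of the door are seated on their pins (distance between knuckle_low and pin_low below 0.005 m and distance between knuckle_high and pin_high below 0.005 m), for 0.2 s.
At the end, for the whole second after the job is handed in: Every jar upright (within 20 degrees) in a pocket, its centre 24 to 36 mm above the carrier's underside; keeper within 0.06 rad of shut; both knuckles within 5 mm of the feet of their pins; door upright (within 3.4 degrees) and closed along the front (within 15 degrees) (all of step 3 and x of jar_1_center in the frame of carrier between -0.07 and 0.07 m and y of jar_1_center in the frame of carrier between -0.06 and 0.06 m and z of jar_1_center in the frame of carrier between 0.024 and 0.036 m and angle between each of jar_1_center, jar_2_center, jar_3_center, jar_4_center's own z axis and vertical below 0.35 rad and x of jar_2_center in the frame of carrier between -0.07 and 0.07 m and y of jar_2_center in the frame of carrier between -0.06 and 0.06 m and z of jar_2_center in the frame of carrier between 0.024 and 0.036 m and x of jar_3_center in the frame of carrier between -0.07 and 0.07 m and y of jar_3_center in the frame of carrier between -0.06 and 0.06 m and z of jar_3_center in the frame of carrier between 0.024 and 0.036 m and x of jar_4_center in the frame of carrier between -0.07 and 0.07 m and y of jar_4_center in the frame of carrier between -0.06 and 0.06 m and z of jar_4_center in the frame of carrier between 0.024 and 0.036 m and value of joint keeper below 0.06 rad and angle between door_grip's own z axis and vertical below 0.06 rad and angle between the y axis of door_grip and the y axis of carrier, either way round below 0.26 rad and horizontal distance between door_grip and door_shut below 0.03 m and velocity of joint keeper below 0.05 rad/s); the robot touches nothing.
It fails at once if the bottle, the label roll or the beaker is shifted by more than 30 mm (distance of any of bottle_center, labels_center, beaker_center from where it was at the start of the episode above 0.03 m).
Of jar_1, jar_2, jar_3, jar_4 only 2 to 4 are there at a start; the rules pass over those that are not, and their reading is None.
At some moment in a run one of jar_1, jar_2, jar_3, jar_4 may be knocked a few centimetres aside while the robot is not near it.
It also fails if it takes over 210 s, if anything falls off the work surface, if the arm or the gripper's body presses on something with over 40 N, if the wrist force passes 120 N, or if a joint passes its speed limit or range.

ROBOT

A 7-joint arm with a two-finger parallel gripper is mounted at the origin on a cart in front of the work surface, level with it; the furniture and walls round the work are solid. World frame = base frame: x ahead of the robot, y to its left, z up, the work surface at z = 0. Lengths are in m, angles in rad, forces in N, time in s.
With the tool pointing down it reaches from about 0.35 to 0.9 m from the base axis. Payload 19.9 kg.
Tool frame: the origin (TCP) lies at the centre of the arm's flange, where the gripper is bolted on; the fingertips stand 173 mm ahead of it and the grasp point (between the pads) lies 155 mm ahead of it; x points along the fingers, y is the direction in which the jaws open and shut, and the axes are right-handed (so a half turn about x gives the same grasp; the last joint's range is limited). The gripper opens to 85 mm and grips with 20 to 120 N. Pads are 22 mm wide; open, the fingers measure 114 mm over their backs; the gripper's body (76 mm by 85 mm) begins 54 mm behind the grasp point. The pads swing forward as they close: fully open they stand 13 mm farther back than shut.
Start: joints at [1.24, 0.417, -0.01, 1.614, 0.005, 1.111, -0.053], TCP at [0.178, -0.599, 0.405] pointing down, gripper open.
Joint ranges: [-2.81, 2.81], [-0.39, 2.02], [-1.27, 1.25], [0.06, 2.57], [-1.19, 4.33], [0.19, 2], [-2.82, 2.82]. Speed limits (rad/s): [1.89, 1.89, 2.39, 2.39, 3.01, 3.01, 3.01].

INTERFACE

Orientations are given as a unit quaternion [x, y, z, w].
In Python, from station import movep, move_l, set_joints, grip, hold, solve_ik, get_obs, camera, camera_model, PlanningError, sign_off gives the robot as it stands. The module is installed in compiled form; this text tells all that it offers. Calls block until the motion is done:
- movep(position, orientation): joint-space move of the TCP to a pose.
- move_l(position, ori=None, v=0.15): straight line of the TCP; ori=None keeps the orientation; v is the mean speed in m/s.
- set_joints(angles): joint-space move.
- grip(opening, grip_force=None): opening from 0.0 (shut) to 1.0 (fully open); grip_force is the grip in N (None keeps the last); returns when the fingers have stopped.
- hold(seconds).
- solve_ik(position, orientation): joint angles nearest the present ones, or None.
- get_obs(): the state.
- camera(name): name is "side" or "top" or "wrist"; returns the picture (384x512x3 uint8, blue, green, red); there is no depth.
- camera_model(name): a dict with "vfov" (degrees; the focal length in pixels is half the picture's height over the tangent of half this angle, whatever the lens; pixels are square), "cx", "cy" (the principal point, pixels), "T" (4x4, takes a point from camera to world coordinates); the wrist camera has in their place "hand_eye" (4x4, takes a point from camera to tool coordinates, whose origin is the TCP and whose axes are the tool frame's). Camera axes: x right, y up, looking along -z (the intrinsics and any distortion apply to the point x, -y, -z); pixel columns grow to the right and rows downward; lengths in m; the calibration is good to about 2 mm. A picture is of the moment at which its call begins: read the wrist's pose just before it. camera_model takes no time and is no camera call.
A pose or a line that the arm cannot do raises PlanningError and nothing moves.
- sign_off(): hands the job in, once; it reports no verdict.
The state is a dict: "time": time; "joint_pos": joint angles; "qvel": joint speeds; "effort": joint torques, N m; "position": TCP position; "tcp_rot": TCP orientation; "wrist_force": force on the tool from outside, world axes, zero at the start; "ft_torque": the same for the moment, N m; "gripper_width": opening from 0.0 (shut) to 1.0 (fully open).
Only numpy, scipy, OpenCV 4.12 (cv2) and the standard library are available. Lean on these libraries where they do the work, as an engineer would, in place of code of your own. Each camera call takes 0.05 s, during which the arm holds its last target. There are 200 camera calls.

## Working session

There is one attempt and no reset: what is moved stays moved. The work goes in short steps, each a Python script; the robot and the scene stay as the last script left them, time stands still between calls to the robot, and variables do not carry over. Pictures are saved under pics/ and viewed, about 12 in all and at most 16, crops included, and the job is handed in when it is done.

```bash
mkdir -p pics; python3 - <<'E'
from station import *
import cv2
for n in("top","side"):
    cv2.imwrite(f"pics/{n}0.png",camera(n)); m=camera_model(n); print(n,m)
print(camera_model("wrist")); print(get_obs())
E
```

```text
top {'vfov': 53.87048767779803, 'cx': 257.6872588067221, 'cy': 196.48971717862207, 'T': array([[ 0.00374752,  0.9863217 , -0.16478913,  0.33523978],
       [-0.9998715 ,  0.00626436,  0.01475604,  0.03412299],
       [ 0.0155865 ,  0.16471266,  0.98621843,  1.4000443 ],
       [ 0.        ,  0.        ,  0.        ,  1.        ]])}
side {'vfov': 42.89870169268702, 'cx': 261.3068749268294, 'cy': 189.76237998895726, 'T': array([[ 9.99998621e-01, -1.50619311e-03,  6.99882058e-04,
         5.52077097e-01],
       [ 1.20546491e-03,  3.68338749e-01, -9.29690869e-01,
        -1.39019900e+00],
       [ 1.14250030e-03,  9.29690431e-01,  3.68340057e-01,
         6.69917293e-01],
       [ 0.00000000e+00,  0.00000000e+00,  0.00000000e+00,
         1.00000000e+00]])}
{'vfov': 70.69902114467874, 'cx': 250.86938716503468, 'cy': 184.48585995481164, 'hand_eye': array([[-4.62489427e-04,  2.90059506e-01, -9.57008500e-01,
         2.96424139e-02],
       [ 9.99999233e-01,  1.23330953e-03, -1.09461848e-04,
        -1.05141614e-03],
       [ 1.14853725e-03, -9.57007817e-01, -2.90059854e-01,
        -7.35734004e-02],
       [ 0.00000000e+00,  0.00000000e+00,  0.00000000e+00,
         1.00000000e+00]])}
{'time': 0.1, 'joint_pos': array([ 1.24052029,  0.41793448, -0.01030145,  1.61408369,  0.00467448,
        1.11071864, -0.05299227]), 'qvel': array([ 0.00224787, -0.00032116, -0.00089535, -0.00124421, -0.0007775 ,
       -0.00023769,  0.00094416]), 'effort': array([ 2.35529013e-03, -8.65815997e+01,  6.80899266e-01, -4.35634267e+01,
        1.92971982e-02,  4.91669867e-03, -3.04183038e-05]), 'position': array([ 0.17796331, -0.59901108,  0.40412285]), 'tcp_rot': array([-0.69966906, -0.10213232,  0.69982789, -0.10135635]), 'wrist_force': array([-0.06291527,  0.17397009, -0.41725035]), 'ft_torque': array([-0.03591637,  0.01694501, -0.03145909]), 'gripper_width': 1.0027774869558799}
```

View pics/top0.png

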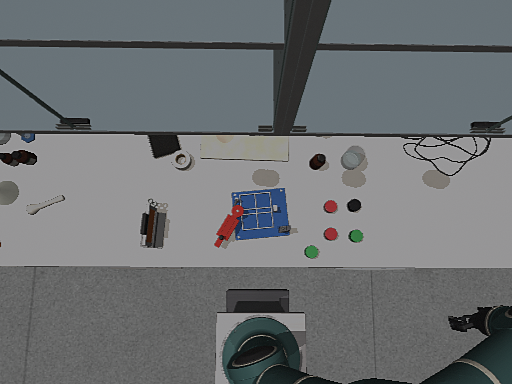

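View pics/side0.png

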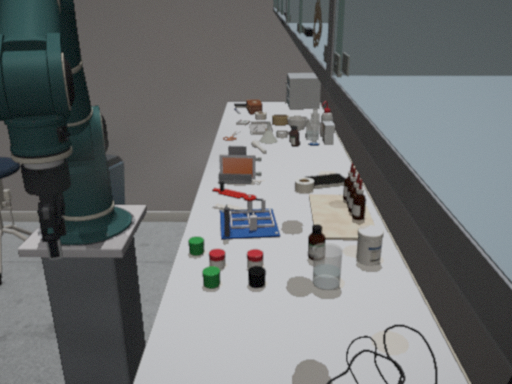

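Candidates in the top view are red jars at (331,207) and (331,234). The look-alikes are a black jar at (354,206) and green jars at (356,236) and (312,252). The carrier is at (262,215) with the keeper open towards (220,240), and the door stand is at (153,227). So there are two red jars. Next I'll measure coarsely from the top camera, then move the wrist camera over the jars and carrier.

```bash
cat > h.py <<'E'
from station import *
import numpy as np, cv2
from scipy.spatial.transform import Rotation as R
def cam(n):
    "picture with (K f,cx,cy, T)"
    o=get_obs(); im=camera(n); m=camera_model(n)
    if n=="wrist":
        T=np.eye(4); T[:3,:3]=R.from_quat(o["tcp_rot"]).as_matrix(); T[:3,3]=o["position"]; T=T@m["hand_eye"]
    else: T=m["T"]
    return im,(192/np.tan(np.radians(m["vfov"]/2)),m["cx"],m["cy"],T)
def ray(c,uv):
    f,cx,cy,T=c; d=np.array([(uv[0]-cx)/f,-(uv[1]-cy)/f,-1.]); return T[:3,3],T[:3,:3]@d
def onz(c,uv,z):
    p,d=ray(c,uv); return p+d*(z-p[2])/d[2]
def proj(c,P):
    f,cx,cy,T=c; q=T[:3,:3].T@(np.asarray(P,float)-T[:3,3]); return np.array([cx-f*q[0]/q[2],cy+f*q[1]/q[2]])
def mask(im,col):
    h,s,v=[x.astype(int) for x in cv2.split(cv2.cvtColor(im,cv2.COLOR_BGR2HSV))]
    m={"red":((h<8)|(h>172))&(s>150)&(v>70),"blue":(h>105)&(h<125)&(s>130)&(v>60),"green":(h>45)&(h<80)&(s>130)&(v>50),
       "orange":(h>=5)&(h<22)&(s>120)&(v>60),"black":(v<40)}[col]
    return m.astype(np.uint8)*255
def blobs(im,col,amin=20):
    n,l,s,c=cv2.connectedComponentsWithStats(mask(im,col))
    return sorted([(int(s[i][4]),c[i],s[i][:4],l==i) for i in range(1,n) if s[i][4]>=amin],key=lambda b:-b[0])
def q(a):
    "tool down, jaws opening along world angle a"
    c,s=np.cos(a),np.sin(a); return R.from_matrix(np.array([[0,c,s],[0,s,-c],[-1,0,0]])).as_quat()
E
python3 - <<'E'
from h import *
im,c=cam("top")
for col,z in(("red",.04),("green",.04),("blue",.008)):
    for a,cc,b,m in blobs(im,col):
        if cc[1]>130 and 100<cc[0]<400: print(col,a,cc.round(1),b,onz(c,cc,z).round(3), np.round(onz(c,cc,.06),3))
        if col=="blue" and a>500:
            p=[onz(c,(x,y),.008)[:2] for y,x in zip(*np.where(m))]
            print(cv2.minAreaRect(np.float32(p)*1000))
print(onz(c,(288,229),.098),onz(c,(153,227),.1),onz(c,(155,205),.1),onz(c,(155,245),.1))
r=R.from_quat(get_obs()["tcp_rot"]).as_matrix();print(r.round(2))
for a in(0,np.pi/2,-np.pi/2,np.pi): print(a,solve_ik([.5,-.1,.42],q(a)))
E
```

```text
red 393 [230.3 222.3] [217 205  27  35] [0.468 0.112 0.04 ] [0.466 0.111 0.06 ]
red 113 [330.7 233.5] [325 228  12  12] [ 0.429 -0.25   0.04 ] [ 0.428 -0.246  0.06 ]
red 102 [330.5 205.8] [325 200  12  12] [ 0.53  -0.252  0.04 ] [ 0.527 -0.248  0.06 ]
red 39 [218.2 242.4] [215 238   8   9] [0.396 0.154 0.04 ] [0.395 0.153 0.06 ]
green 117 [311.  251.4] [305 246  13  12] [ 0.365 -0.177  0.04 ] [ 0.365 -0.174  0.06 ]
green 113 [356.3 235.5] [351 230  12  12] [ 0.422 -0.342  0.04 ] [ 0.421 -0.337  0.06 ]
blue 1030 [266.4 216.8] [232 188  57  52] [ 0.492 -0.019  0.008] [ 0.486 -0.017  0.06 ]
((504.71258544921875, 4.3426666259765625), (175.90428161621094, 196.2925262451172), 5.780309677124023)
blue 179 [249.5 221.1] [243 214  14  15] [0.475 0.043 0.008] [0.47  0.043 0.06 ]
blue 178 [264.7 219.7] [258 213  14  15] [ 0.481 -0.013  0.008] [ 0.475 -0.011  0.06 ]
blue 175 [262.7 200. ] [256 193  14  15] [ 0.555 -0.005  0.008] [ 0.547 -0.004  0.06 ]
blue 168 [247.8 201.4] [241 195  14  14] [0.549 0.05  0.008] [0.541 0.05  0.06 ]
blue 42 [264.  209.7] [257 208  14   4] [ 0.518 -0.01   0.008] [ 0.512 -0.009  0.06 ]
blue 40 [249.3 211.1] [244 209  12   5] [0.513 0.044 0.008] [0.506 0.044 0.06 ]
[ 0.43979593 -0.09033376  0.098     ] [0.44417373 0.37310101 0.1       ] [0.52035115 0.36995551 0.1       ] [0.3829835  0.36331502 0.1       ]
[[-0.    0.28 -0.96]
 [ 0.   -0.96 -0.28]
 [-1.   -0.    0.  ]]
0 [ 0.666888    0.24263381 -0.6119537   1.86231142  0.15676137  1.08450819
 -0.004893  ]
1.5707963267948966 [ 0.81528572  0.27640452 -0.7939381   1.85820588  0.22047082  1.09710386
  1.50960962]
-1.5707963267948966 [ 0.51775524  0.22056915 -0.43606799  1.86677944  0.105162    1.07662594
 -1.52981517]
3.141592653589793 [-0.75546115  0.33727527  1.08994386  1.9037237  -0.3353556   1.10060749
 -2.67467449]
```

```bash
python3 - <<'E'
from h import *
import pickle
movep([.47,-.2,.42],q(np.pi/2)); print(get_obs()["time"])
im1,c1=cam("wrist")
for col in("red","green"):
    for a,cc,b,m in blobs(im1,col,200): print(col,a,cc.round(1),b,onz(c1,cc,.035).round(4))
movep([.47,0.0,.45],q(np.pi/2)); print(get_obs()["time"])
im2,c2=cam("wrist")
pickle.dump((im1,c1,im2,c2),open("w.pkl","wb"))
cv2.imwrite("pics/w1.png",im1);cv2.imwrite("pics/w2.png",cv2.resize(im2,(768,576)))
E
```

```text
1.95
red 1798 [489.2 172.8] [458 127  54  82] [0.4875 0.1223 0.035 ]
2.825
```

View pics/w1.png

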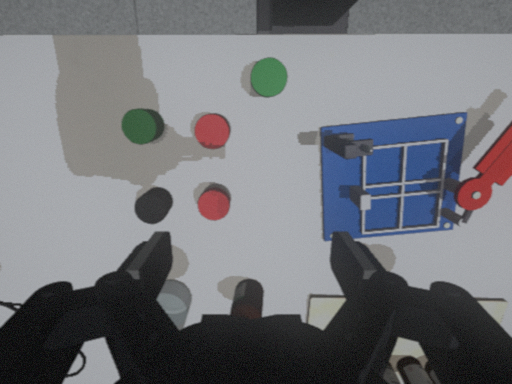

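View pics/w2.png

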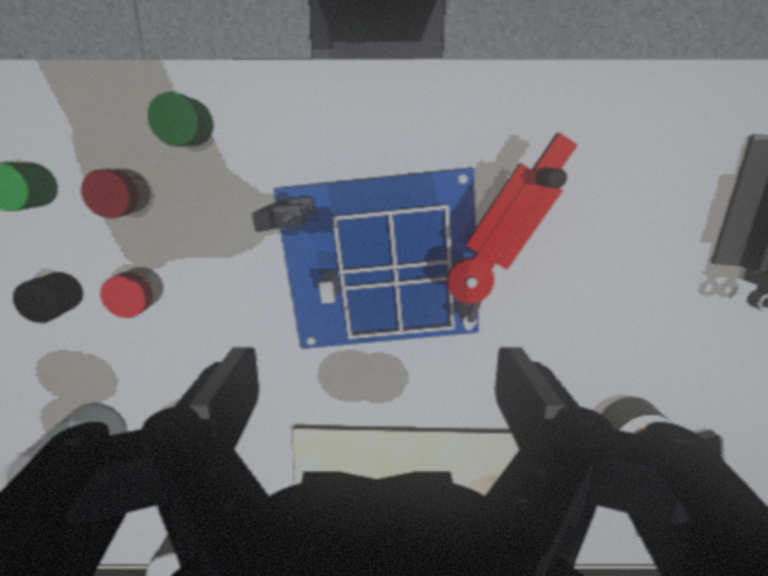

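View w1 shows the red jars at (212,131) and (214,204), the green ones at (268,77) and (143,126), and the black one at (153,205). View w2 shows the carrier, with the keeper open along pivot (471,282) to knob (550,177). The hinge bracket is at (285,213).

```bash
sed -i 's/(s>150)&(v>70)/(s>110)\&(v>50)/; s/(s>130)&(v>60),"green"/(s>110)\&(v>45),"green"/' h.py
cat >> h.py <<'E'
def carrier_from(im,c):
    b=cv2.morphologyEx(mask(im,"blue"),cv2.MORPH_CLOSE,np.ones((15,15)))
    n,l,s,cc=cv2.connectedComponentsWithStats(b); i=1+np.argmax(s[1:,4])
    p=np.float32([onz(c,(x,y),.008)[:2] for y,x in zip(*np.where(l==i))])*1000
    return cv2.minAreaRect(p)
E
python3 - <<'E'
from h import *
import pickle
im1,c1,im2,c2=pickle.load(open("w.pkl","rb"))
for im,c in((im1,c1),(im2,c2)):
    for a,cc,b,m in blobs(im,"red",200): print(a,cc.round(1),b,onz(c,cc,.036).round(4), onz(c,cc,.06).round(4))
    (x,y),(w,h),ang=carrier_from(im,c); print(x,y,w,h,ang)
    for yaw in (ang,ang-90,ang+90):
        if abs(yaw)<30:
            t=np.radians(yaw); o=np.array([x,y])-R.from_euler('z',t).as_matrix()[:2,:2]@[-11,-14]; print("carrier",o,yaw)
            # check grey/white wall top: pockets lattice
            rr=R.from_euler('z',t).as_matrix()
            for P in ([0,68,60],[0,-68,52],[-80,-104,98],[-80,-84,102]):
                print(P,(proj(c,(np.r_[o,0]+rr@P)/1000)*(1.5 if c is c2 else 1)).round(1))
            for z in (16,): # white wall pixels
                pass
            g=im.astype(int); w=(g.min(2)>150).astype(np.uint8)
            pts=np.array([onz(c,(u,v),.016)[:2]*1000 for v,u in zip(*np.where(w))])
            L=(pts-o)@rr[:2,:2]; L=L[(abs(L[:,0])<72)&(abs(L[:,1])<62)]
            hx=np.histogram(L[:,0],np.arange(-72,73,3)); hy=np.histogram(L[:,1],np.arange(-63,64,3))
            print("x",[(int(e),int(n)) for n,e in zip(*hx) if n>40]);print("y",[(int(e),int(n)) for n,e in zip(*hy) if n>40])
E
```

```text
2016 [488.4 173.2] [457 125  55  85] [0.4877 0.1204 0.036 ] [0.4815 0.0987 0.06  ]
877 [211.7 130.6] [195 115  34  33] [ 0.4297 -0.2505  0.036 ] [ 0.4274 -0.247   0.06  ]
696 [213.2 204.7] [198 190  31  30] [ 0.5319 -0.2531  0.036 ] [ 0.5227 -0.2495  0.06  ]
505.93731689453125 3.9075241088867188 175.51300048828125 197.5359649658203 5.64027738571167
carrier [515.5081061   18.92085132] 5.64027738571167
[0, 68, 60] [473.7 193.8]
[0, -68, 52] [364.8 201.7]
[-80, -104, 98] [349.8 151. ]
[-80, -84, 102] [369.9 149.7]
x [(-66, 137), (-9, 68), (9, 74), (63, 60), (66, 42)]
y [(-57, 75), (0, 60)]
2748 [334.2 155.5] [298 110  76  92] [0.4687 0.1196 0.036 ] [0.4641 0.1122 0.06  ]
718 [ 70.1 128.6] [ 55 114  31  31] [ 0.43   -0.2525  0.036 ] [ 0.4278 -0.2367  0.06  ]
622 [ 82.1 197.3] [ 68 184  30  27] [ 0.5316 -0.2544  0.036 ] [ 0.5232 -0.2384  0.06  ]
333 [370.8 101.8] [357  90  27  23] [0.395  0.1629 0.036 ] [0.3951 0.1528 0.06  ]
505.81524658203125 4.112640380859375 174.98695373535156 195.57113647460938 5.596893787384033
carrier [515.39740093  19.11871642] 5.596893787384033
[0, 68, 60] [469.8 280.8]
[0, -68, 52] [325.8 291.7]
[-80, -104, 98] [260.5 220.1]
[-80, -84, 102] [284.2 218.3]
x [(-66, 121), (-9, 50), (9, 42), (63, 41)]
y [(-57, 45), (0, 50)]
```

```bash
cat >> h.py <<'E'
YAW=np.radians(5.62); CO=np.array([.516,.0193,0]); CR=R.from_euler('z',YAW).as_matrix()
def cw(x,y,z=0): return CO+CR@(np.array([x,y,z])/1000)
def reds(im,c,z=.036): return [(a,onz(c,cc,z)) for a,cc,b,m in blobs(im,"red",250)]
def nearest(im,c,xy): return min(reds(im,c),key=lambda r:np.hypot(*(r[1][:2]-xy)))
def st(t=""):
    o=get_obs(); print(t,"t=%.1f"%o["time"],o["position"].round(4),"F",o["wrist_force"].round(1),"w %.3f"%o["gripper_width"])
E
cat > pick.py <<'E'
from h import *
def pick_place(xy,pocket,tag):
    grip(1.0)
    qq=q(YAW); xy=np.array(xy)
    movep([xy[0],xy[1]-.0,.33],qq)
    im,c=cam("wrist"); a,p=nearest(im,c,xy); print(tag,"seen",a,p.round(4))
    movep([p[0],p[1],.28],qq)
    im,c=cam("wrist"); a,p=nearest(im,c,p[:2]); print(tag,"seen",a,p.round(4)); cv2.imwrite(f"pics/{tag}.png",im)
    move_l([p[0],p[1],.188],qq,.15); grip(0,30); st("gripped")
    move_l([p[0],p[1],.33],qq,.25); st("lifted")
    t=cw(*pocket); movep([t[0],t[1],.33],qq); move_l([t[0],t[1],.23],qq,.25); move_l([t[0],t[1],.1975],qq,.05); st("down")
    grip(.75); move_l([t[0],t[1],.33],qq,.25)
E
python3 - <<'E'
from pick import *
pick_place((.53,-.253),(37.5,-28),"jarA"); st()
movep([.47,-.05,.45],q(np.pi/2)); im,c=cam("wrist"); cv2.imwrite("pics/w3.png",im)
for r in reds(im,c): print(r[0],r[1].round(4))
E
```

```text
jarA seen 1394 [ 0.5313 -0.2525  0.036 ]
jarA seen 2039 [ 0.5313 -0.2527  0.036 ]
gripped t=5.8 [ 0.5315 -0.2528  0.1888] F [-2.4 -0.4  9.1] w 0.509
lifted t=6.6 [ 0.5309 -0.2527  0.3295] F [ 0.1  0.4 -1.5] w 0.509
down t=8.9 [ 0.556  -0.0048  0.1972] F [-0.3  0.4 -0.9] w 0.507
 t=9.9 [ 0.5559 -0.005   0.3301] F [ 0.7 -0.7 -0.7] w 0.751
3096 [0.4602 0.1278 0.036 ]
726 [ 0.4301 -0.2522  0.036 ]
622 [ 0.5591 -0.0034  0.036 ]
```

View pics/w3.png

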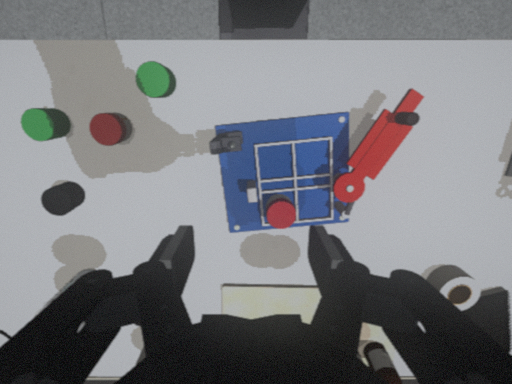

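The first jar sits in pocket 4, seen at (281,213). The second goes into pocket 1.

```bash
python3 - <<'E'
from pick import *
pick_place((.43,-.252),(-37.5,28),"jarB"); st()
movep([.47,0,.45],q(np.pi/2)); im,c=cam("wrist"); cv2.imwrite("pics/w4.png",im)
for r in reds(im,c,.042): print(r[0],r[1].round(4),(CR.T@(r[1]-CO)*1000).round(1))
im,c=cam("side"); cv2.imwrite("pics/s1.png",cv2.resize(im[150:260,170:320],None,fx=4,fy=4,interpolation=cv2.INTER_CUBIC))
E
```

```text
jarB seen 1389 [ 0.4304 -0.2505  0.036 ]
jarB seen 2039 [ 0.4305 -0.2505  0.036 ]
gripped t=14.5 [ 0.4306 -0.2507  0.1887] F [-2.1  0.2 10.3] w 0.500
lifted t=15.3 [ 0.4301 -0.2505  0.3295] F [-0.2  0.1 -1. ] w 0.501
down t=17.8 [0.4759 0.0436 0.1973] F [ 0.   0.6 -0.4] w 0.499
 t=18.8 [0.4757 0.0433 0.33  ] F [-0.   0.2 -0.7] w 0.749
3095 [0.4594 0.1224 0.042 ] [-46.2 108.1  42. ]
759 [0.4757 0.0444 0.042 ] [-37.6  28.9  42. ]
627 [ 0.5565 -0.0046  0.042 ] [ 38.  -27.8  42. ]
```

View pics/s1.png

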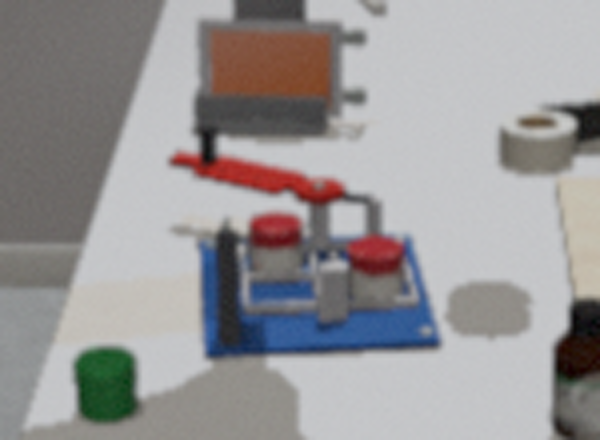

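Both jars are upright in their pockets: lids at s1 crop (276,240) and (376,265). The keeper is open, and the door's knuckles point towards world +x. Next I'll cage the knob loosely and sweep it shut.

```bash
cat >> h.py <<'E'
def knob(th): return cw(-110*np.sin(th),68-110*np.cos(th),60)
E
python3 - <<'E'
from h import *
im,c=cam("wrist"); k=knob(2.2); print("pred top px",proj(c,[k[0],k[1],.09]).round(1),"foot",proj(c,[k[0],k[1],.06]).round(1))
n,l,s,cc=cv2.connectedComponentsWithStats(mask(im,"black")[60:200,320:440]); print([(int(s[i][4]),cc[i].round(1)+[320,60]) for i in range(1,n) if s[i][4]>30])
def go(th,z=.24,f=move_l,**kw): k=knob(th); f([k[0],k[1],z],q(YAW-th),**kw)
grip(.6)
go(2.2,.34,movep); go(2.2,.243,v=.12); st("at knob"); grip(.27); st("caged")
for th in np.arange(2.1,.95,-.15): go(th,.243,v=.08)
st("mid")
for th in np.arange(.85,-.01,-.17): go(th,.243,v=.08); 
st("end"); hold(.5)
grip(.5); st("open"); go(0,.36,v=.2)
movep([.44,.02,.45],q(np.pi/2)); im,c=cam("wrist"); cv2.imwrite("pics/w5.png",im); st()
E
```

```text
pred top px [370.2 119.2] foot [360.4 117.9]
[]
at knob t=24.8 [0.4147 0.1427 0.2435] F [0.3 0.  0.1] w 0.599
caged t=25.1 [0.4145 0.1428 0.2432] F [-0.5 -1.  -1.1] w 0.266
mid t=27.9 [0.4196 0.0236 0.2429] F [-0.3  0.3 -0.1] w 0.265
end t=30.3 [ 0.5193 -0.0225  0.2428] F [-0.7 -1.2  0.1] w 0.273
open t=31.1 [ 0.5201 -0.0225  0.243 ] F [0.2 0.2 1.1] w 0.501
 t=33.1 [0.4402 0.0199 0.4493] F [-0.7  0.2  0.2] w 0.502
```

View pics/w5.png

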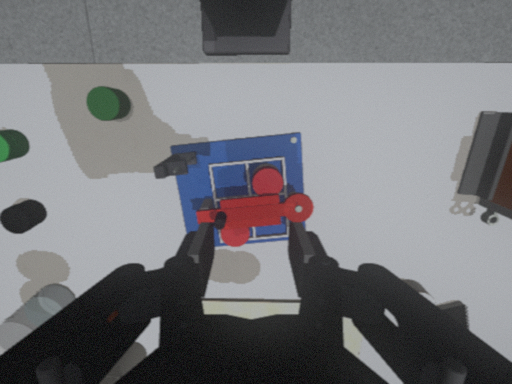

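The keeper now lies shut over both lids, from pivot (299,208) to rest end (199,217). Next is the door: a view over the stand and two close views of the hinge.

```bash
python3 - <<'E'
from h import *
import pickle
D=[]
movep([.43,.36,.45],q(np.pi/2)); hold(.3); D.append(cam("wrist"))
p=cw(-80,-84,100); print(p)
for a,off in((np.pi/2,-.02),(np.pi/2,.06),(-np.pi/2,.02)):
    movep([p[0]+off-(.03 if a>0 else -.03)*0,p[1],.36],q(a)); hold(.3); D.append(cam("wrist"))
    print(proj(D[-1][1],p).round(1), proj(D[-1][1],cw(-80,-84,42)).round(1))
pickle.dump(D,open("d.pkl","wb"))
cv2.imwrite("pics/d0.png",cv2.resize(D[0][0],(768,576)))
tiles=[]
for im,c in D[1:]:
    u=proj(c,p).astype(int); u=np.clip(u,[60,60],[451,323]); tiles.append(cv2.resize(im[u[1]-45:u[1]+45,u[0]-33:u[0]+33],None,fx=4,fy=4,interpolation=cv2.INTER_CUBIC)); print(u-[33,45])
cv2.imwrite("pics/pins.png",np.hstack(tiles)); st()
E
```

```text
[ 0.44461068 -0.07213066  0.1       ]
[249.8 210.2] [250.  190.5]
[249.9 121.2] [250.1 117.5]
[251.9 209.1] [251.7 189.6]
[216 165]
[216  76]
[218 164]
 t=40.3 [ 0.4646 -0.0722  0.36  ] F [-0.8 -0.  -0.3] w 0.500
```

View pics/d0.png

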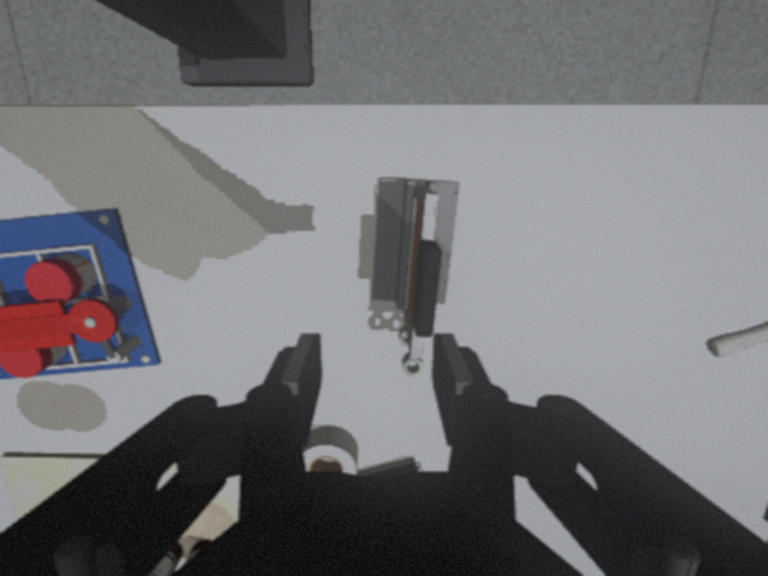

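View pics/pins.png

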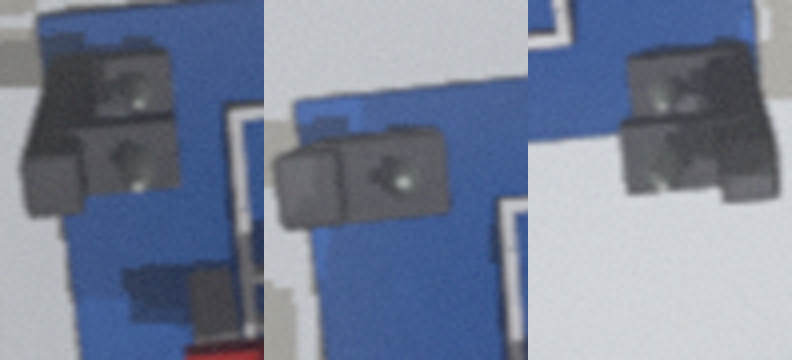

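d0 shows the grip rail from (430,240) to (425,335) and the upper knuckle at (412,366). In pins.png the pin tips show within 1.5 px of the prediction, giving a pin correction of about (0,+0.6) mm. Next I'll hover centred over the rail and measure it.

```bash
python3 - <<'E'
from h import *
grip(.6)
movep([.45,.395,.42],q(np.pi/2)); hold(.3)
im,c=cam("wrist"); cv2.imwrite("pics/d1.png",cv2.resize(im[60:330,130:390],None,fx=2,fy=2,interpolation=cv2.INTER_CUBIC))
m=mask(im,"black"); cv2.imwrite("pics/dm.png",m)
n,l,s,cc=cv2.connectedComponentsWithStats(m)
for i in range(1,n):
    if s[i][4]>150:
        p=np.float32([onz(c,(x,y),.139)[:2]*1000 for y,x in zip(*np.where(l==i))]); print(s[i],cv2.minAreaRect(p))
st()
E
```

```text
[    0   266   512   118 32362] ((626.5498657226562, 400.5687255859375), (637.1205444335938, 167.73150634765625), 89.94014739990234)
 t=42.7 [0.4501 0.3948 0.42  ] F [ 0.   0.2 -0.3] w 0.599
```

View pics/d1.png

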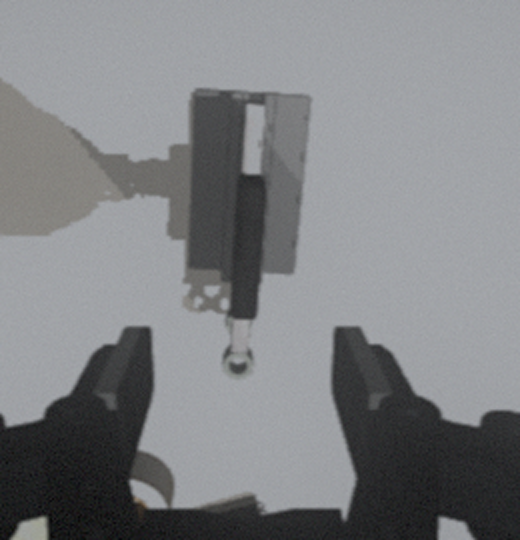

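d1 shows the rail top from (252,176) to (243,318) and the upper knuckle ring at (238,360). I'll threshold the rail locally.

```bash
python3 - <<'E'
from h import *
im,c=cam("wrist"); g=im.max(2)
x0,y0=235,138; sub=g[y0:228,x0:272]
_,m=cv2.threshold(sub,0,255,cv2.THRESH_BINARY_INV+cv2.THRESH_OTSU); print("otsu",_)
m=(sub<62).astype(np.uint8)
n,l,s,cc=cv2.connectedComponentsWithStats(m); i=1+np.argmax(s[1:,4]); print(s[i])
P=np.float32([onz(c,(x+x0,y+y0),.139)[:2]*1000 for y,x in zip(*np.where(l==i))])
print(cv2.minAreaRect(P)); mu=P.mean(0); w,v=np.linalg.eigh(np.cov(P.T)); ax=v[:,1]*np.sign(v[0,1]); print("mean",mu,"axis deg",np.degrees(np.arctan2(ax[1],ax[0])),"sd",np.sqrt(w))
k=onz(c,(130+238/2,60+360/2),.096)[:2]*1000; print("knuckle",k, "rel along/across",(k-mu)@ax,(k-mu)@[-ax[1],ax[0]], "dir",np.degrees(np.arctan2(*(k-mu)[::-1])))
E
```

```text
otsu 115.0
[ 10   9  18  72 911]
((451.26373291015625, 397.14105224609375), (14.312212944030762, 71.56114196777344), 85.69940185546875)
mean [448.10214 397.52234] axis deg -3.218465664481144 sd [ 3.8482402  19.69656189]
knuckle [534.99747633 393.079805  ] rel along/across 87.00769433295099 0.44306285144605706 dir -2.9267051228191456
```

```bash
python3 - <<'E'
from h import *
a=np.radians(86.8); g=[.4512,.3971]
movep([*g,.36],q(a)); move_l([*g,.279],v=.1); st("at rail"); grip(0,80); st("gripped"); hold(.3)
move_l([*g,.31],v=.05); st("lift1"); move_l([*g,.44],v=.15); st("lift2")
p=cw(-80,0)+[.0002,.0006,0]; s=p-CR@[.06,0,0]
movep([s[0],s[1],.44],q(YAW)); hold(.3); st("above"); 
move_l([s[0],s[1],.309],v=.15); hold(.3); st("side")
for n in("side","top"):
    im,c=cam(n); cv2.imwrite(f"pics/{n}2.png",im)
    if n=="side": cv2.imwrite("pics/s2c.png",cv2.resize(im[140:260,170:320],None,fx=4,fy=4,interpolation=cv2.INTER_CUBIC))
E
```

```text
at rail t=44.1 [0.4514 0.3972 0.2797] F [ 0.5 -0.   0.6] w 0.603
gripped t=44.5 [0.4513 0.3973 0.2796] F [-0.3 -0.2  5.4] w 0.150
lift1 t=45.6 [0.4511 0.3971 0.3099] F [ 0.8  0.8 -1.6] w 0.154
lift2 t=46.6 [0.451 0.397 0.439] F [ 0.   0.1 -1.4] w 0.149
above t=48.4 [0.377  0.0065 0.44  ] F [ 0.4 -0.8 -1.9] w 0.150
side t=49.7 [0.3769 0.0063 0.3093] F [ 0.2  0.5 -2.7] w 0.152
```

View pics/s2c.png

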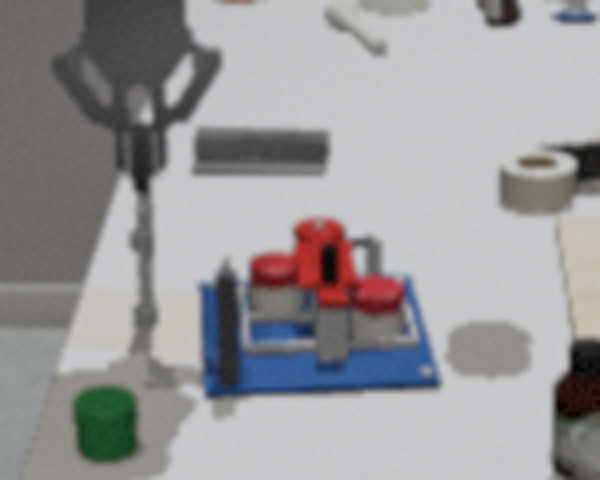

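The door hangs upright in the gripper, with its knuckles at (140,240) and (147,315) in the crop. The keeper is shut and the jars are seated. Next I'll move the door in sideways and lower it, watching the force.

```bash
python3 - <<'E'
from h import *
im,c=cam("side"); o=get_obs()["position"]; 
for dz in(-.095,-.035): print("pred knuckle px crop",((proj(c,o-[0,0,.155]+CR@[0,-.084,dz])-[170,140])*4).round(0))
p=cw(-80,0)+[.0002,.0006,0]
F=lambda: get_obs()["wrist_force"]
f0=F()
for d in(.04,.025,.012,0):
    s=p-CR@[d,0,0]; move_l([s[0],s[1],.309],v=.05); f=F()-f0; print(d,f.round(1))
    if np.hypot(*f[:2])>10: print("STOP"); break
else:
    hold(.3); im,c=cam("wrist"); cv2.imwrite("pics/w6.png",im); f0=F()
    for z in np.arange(.306,.2805,-.003):
        move_l([p[0],p[1],z],v=.03); f=F()-f0; print(round(z,4),get_obs()["position"].round(4),f.round(1))
        if np.linalg.norm(f)>12: print("STOP"); break
st(); im,c=cam("side"); cv2.imwrite("pics/s3c.png",cv2.resize(im[140:260,170:320],None,fx=4,fy=4,interpolation=cv2.INTER_CUBIC))
E
```

```text
pred knuckle px crop [141. 313.]
pred knuckle px crop [137. 238.]
0.04 [-0.1  0.6 -0.3]
0.025 [ 0.2 -0.1  0.6]
0.012 [0.  0.2 1.4]
0 [-0.2 -0.6 -0. ]
0.306 [0.4365 0.0121 0.3058] [ 0.4 -1.2  1.1]
0.303 [0.4365 0.012  0.3028] [-0.2  0.3 -0.4]
0.3 [0.4365 0.012  0.2999] [-0.3 -0.3 -1. ]
0.297 [0.4365 0.0121 0.2968] [ 0.3 -0.6  0.6]
0.294 [0.4366 0.0121 0.2939] [-0.3  0.1 -0.1]
0.291 [0.4366 0.0123 0.2909] [ 0.7  4.  -2.9]
0.288 [0.4366 0.0125 0.2879] [ 1.9  4.3 -4.1]
0.285 [0.4367 0.0126 0.285 ] [ 1.7  6.5 -0.8]
0.282 [0.4368 0.0127 0.2821] [2.1 7.1 0.9]
 t=54.3 [0.4368 0.0127 0.2821] F [ 1.7  7.7 -0.4] w 0.149
```

View pics/s3c.png

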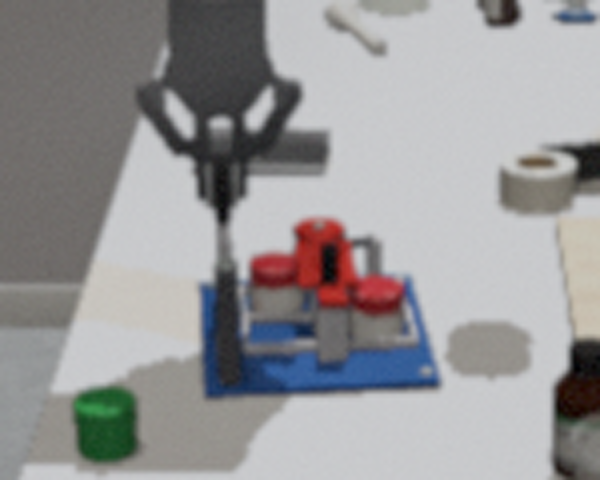

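```bash
python3 - <<'E'
from h import *
p=cw(-80,0)+[.0002,.0006,0]+CR@[.0003,.0012,0]
move_l([p[0],p[1],.282],v=.02); st("shift")
for z in(.281,.280,.279):
    move_l([p[0],p[1],z],v=.02); st()
    if get_obs()["wrist_force"][2]>8: break
grip(.5); st("released"); hold(.3); move_l([p[0],p[1],.36],v=.1); st("up")
movep([p[0]+.03,p[1]+.02,.45],q(np.pi/2)); hold(.5)
im,c=cam("wrist"); cv2.imwrite("pics/w7.png",cv2.resize(im,(768,576)))
im,c=cam("side"); cv2.imwrite("pics/s4c.png",cv2.resize(im[140:260,170:320],None,fx=4,fy=4,interpolation=cv2.INTER_CUBIC))
for nm,P in(("kh top",(-80,-84,98)),("kl top",(-80,-84,38)),("grip top",(-80,0,141))): print(nm,((proj(c,cw(*P))-[170,140])*4).round(0))
E
```

```text
shift t=54.6 [0.4368 0.0132 0.282 ] F [-0.5  2.1  0.2] w 0.153
 t=54.8 [0.4371 0.0131 0.2815] F [-1.8  2.6 16. ] w 0.152
released t=55.2 [0.4367 0.0132 0.2809] F [0.2 1.3 0. ] w 0.502
up t=56.4 [0.4366 0.0134 0.3596] F [ 0.3 -0.3  0.4] w 0.500
kh top [220. 262.]
kl top [222. 336.]
grip top [216. 167.]
```

View pics/w7.png

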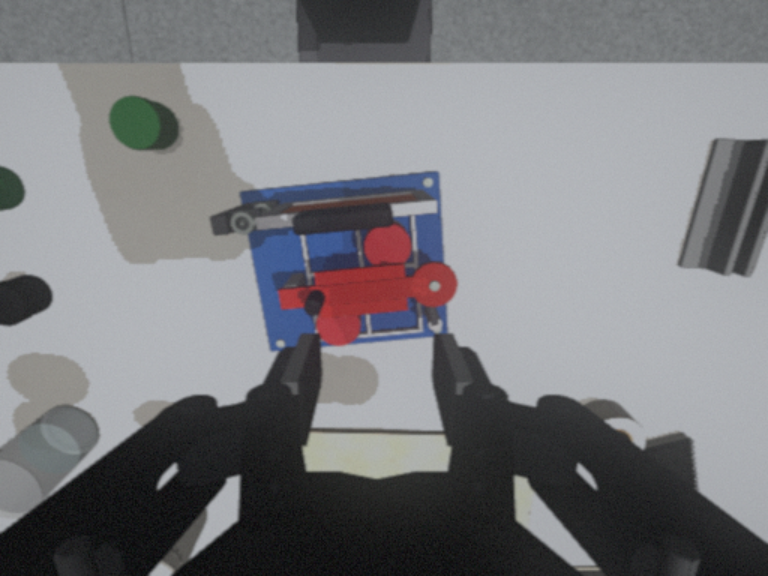

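View pics/s4c.png

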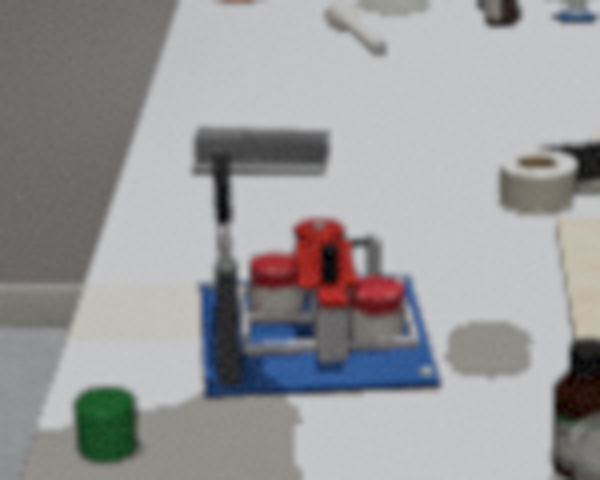

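```bash
python3 - <<'E'
from h import *
im,c=cam("wrist")
a=onz(c,np.array([434,285])/1.5,.063); b=onz(c,np.array([283,298])/1.5,.06)
v=CR.T@(b-a); print("keeper angle",np.arctan2(-v[0],-v[1]).round(3))
r=[onz(c,np.array(u)/1.5,.141) for u in((295,222),(391,215))]; g=(r[0]+r[1])/2
print("grip carrier mm",(CR.T@(g-CO)*1000).round(1),"rail yaw vs carrier",np.degrees(np.arctan2(*(CR.T@(r[1]-r[0]))[[0,1]])).round(1))
k=onz(c,np.array([242,222])/1.5,.098); print("knuckle top",(CR.T@(k-CO)*1000).round(1))
sign_off()
E
```

```text
keeper angle 0.001
grip carrier mm [-81.5  -0.3 141. ] rail yaw vs carrier 1.5
knuckle top [-80.5 -84.9  98. ]
the job is handed in; nothing more can be done
```

I handed the job in after about 57 s of robot time, with every step done; sign-off reports no verdict. There were two red-lidded jars, and I put them upright in pockets 4 and 1. I swept the keeper shut by its knob, then lifted the door from its stand, turned it and lowered it onto both pins.

My last checks, all from camera measurements and wrist force:
- **Keeper:** its angle reads about 0.00 rad, so it is shut.
- **Upper knuckle:** it measures (-80.5, -84.9) mm against its pin at (-80, -84) mm.
- **Door height:** the downward push met a 16 N stop at the height expected for fully home. I did not measure the lower knuckle separately; this stop is the evidence for it.
- **Door position:** the grip is about 1.5 mm from the shut point, the door is within about 1.5° of closed, and it looks upright in the side view.
- **Jars:** in the wrist view taken just after placing, both jars were within about 1 mm of their pocket centres, and they still look upright in the last views.
- **Other items:** I did not touch the bottle, label roll, beaker or the look-alike jars, and I saw no jar knocked aside.

No check failed. There was one small disagreement: the pins pushed sideways with about 7 N while the door went down, and a 1 mm shift relieved it.

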